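# Put a pipette away on the pipette carousel

## Robot

A 6-joint arm with a two-finger parallel gripper is mounted at the origin on the work surface. World frame = base frame: x ahead of the robot, y to its left, z up, the work surface at z = 0. Lengths are in m, angles in rad, forces in N, time in s.
With the tool pointing down it reaches from about 0.25 to 0.775 m from the base axis. Payload 4 kg.
Tool frame: the origin (TCP) lies at the very end of the fingers, on their centre line; the grasp point (between the pads) lies ctrl.grip_depth behind it (ctrl.grip_depth is the distance from the TCP to the grasp point, in m); z points along the fingers, y is the line along which they close (so a half turn about z gives the same grasp; the last joint's range is limited). The gripper opens to 85 mm and grips with 20 to 120 N. Pads are 22 mm wide; open, the fingers measure 114 mm over their backs; the gripper's body (76 mm by 85 mm) begins 54 mm behind the grasp point. The pads swing forward as they close: fully open they stand 13 mm farther back than shut.
Start: joints at [1.165, 0.087, 1.371, -0, 1.684, -0.103], TCP at [0.164, 0.525, 0.231] pointing down, gripper open.
Joint ranges: [-3.1, 3.1], [-0.76, 2.03], [0.27, 2.55], [-1.08, 4.22], [0.17, 2.65], [-2.57, 2.57]. Speed limits (rad/s): [2.79, 2.79, 3.14, 3.14, 3.14, 3.14].

## Interface

Orientations are given as a unit quaternion [x, y, z, w].
In Python, from cell import ctrl gives the robot as it stands. The module is installed in compiled form; this text tells all that it offers.
- The arm moves only by the tool move_arm, never from a script. Its argument "steps" is a list of rows, each a list of 3 entries, a list of its own where there are three numbers: the shift along the tool's x, y, z in m, then the turn, a rotation vector about the tool's x, y, z in rad, then the opening in per cent of the stroke, from 0 (shut) to 100 (fully open). In form: [[[dx, dy, dz], [ax, ay, az], jaw], ...]. A call has exactly 8 rows; each row is the pose to reach, as a shift and turn from the pose commanded when the call began, along the tool's axes at that moment; what a row does not reach only later rows make up. A row lasts 1/12 s, in which the tool goes at most 41.7 mm and 7.16 degrees, less where a joint would pass 70% of its speed; a pose out of reach is approached as far as the arm can. A call with a gripper value outside its range is refused whole. The fingers move at their own pace and stop on an object; "squeeze" is the grip in N (left out, the last holds). Time passes only in rows, so rows that repeat a pose let the fingers close, or fill a call up. It gives the time, the measured TCP pose, the force, the opening and the grip force at its end, in the units of the state.
- ctrl.observe(): the state, without advancing time (a new reading comes with each control period).
- ctrl.read_camera(name): name is "side" or "top"; returns the picture (420x560x3 uint8, red, green, blue); there is no depth.
- ctrl.calibration(name): a dict with "camera_matrix" (3x3 intrinsics, pixels), "R" (3x3) and "t" (3): a world point X has camera coordinates R X + t. Camera axes: x right, y down, z forward; pixel columns grow to the right and rows downward; lengths in m; the calibration is good to about 2 mm. A picture is of the moment at which its call begins. calibration takes no time and is no camera call.
- ctrl.finish_job(): hands the job in; it is judged then, once.
The state is a dict: "time_s": time; "qpos": joint angles; "qvel": joint speeds; "joint_efforts": joint torques, N m; "eef_pos": TCP position; "ee_rot": TCP orientation; "wrist_force": force on the tool from outside, world axes, zero at the start; "wrist_torque": the same for the moment, N m; "gripper_width": opening from 0.0 (shut) to 1.0 (fully open); "gripper_force": force on a finger pad.
Only numpy, scipy, OpenCV 4.12 (cv2) and the standard library are available. Lean on these libraries where they do the work, as an engineer would, in place of code of your own. Each camera call takes 0.05 s, during which the arm holds its last target. There are 200 camera calls.

## Task

Turn the pipette carousel until its empty cradle points to the front, over the straight edge of its foot, then take the pipette out of the single bench holder and hang it in that cradle with its finger hook pointing outwards. Still holding it, lower it gently until you feel its collar rest fully home in the cradle before you let go; do not drop it in, do not press it down with more than about a kilo of force, and do not shove the carousel hard. Do not knock the other pipettes and leave the things around it alone.

Things in the scene. Friction and masses are not known exactly. Their poses are not given: they have to be found in the camera images.
- stand: pipette carousel (sizes in mm); foot and column do not move. Origin: on the column axis at bench level; its -x is the front. Grey foot 10 thick, 220 wide, round at the back, straight edge in front. A column carries a turning hub (radius 26) with four alike forked cradles 90 deg apart, one empty. They hang on a hand-clamped collar: prong tops lie anywhere 190 to 226 mm above the bench, NOT measured: see or feel it
- front_edge (a point): middle of the straight front edge of the carousel's foot, 110 mm in front of the column axis, on the foot's upper face (10 mm up)
- column_top (a point): top of the carousel's column (262 mm up; 18 thick, knob 26). Cradle: arm 14 wide, 10 thick, then a U-fork open outwards: pocket centre 100 mm from the axis, two prongs 8 wide, 8 thick, 28 apart (44 over the outside), out to 126.5 mm. 6 mm lips on the prong ends (121.5 to 126.5 mm) and a 6 mm ridge at the fork's root (68.5 to 78.5 mm) keep a collar set down between them
- carousel (a joint): angle of the hub, rad, counter-clockwise from above. 0 or 2 pi: the empty cradle points to the stand's front (-x); otherwise its direction is the front turned by this angle. Turns stiffly (0.22 N m, 2 to 3 N at a fork), stays where it is left; stops at -1 and 7.3; starts between 0.9 and 5.38, so turn it the shorter way
- pipette: the pipette to put away (about 110 g, 231 long), upright in the bench holder. Origin: its tip, at the bottom; finger hook to its -x. Up from the tip: shaft to 95 mm, round handle 24 thick to 170, collar diameter 38 from 170 to 177 (its underside rests on the prongs), head 32 (x) by 26 (y) from 177 to 213, to be gripped across y from above, plunger button diameter 17 to 231
- finger_hook (a point): end of the pipette's finger hook, 38 mm in -x from its axis, 199 above its tip; the hook is 12 wide, from the head out to 41 mm, 192 to 207 above the tip
- holder: single bench holder, fixed. Origin: at bench level under its fork's pocket centre; foot 10 thick; fork like the carousel's, open to its -x, prong tops 195 above the bench, lips 6 higher; column (diameter 20, up to 195) 56 mm behind the pocket. The pipette is lifted over the lips and drawn out to -x
- hung1 (a joint): sideways rock (rad, 0 = hanging straight) of another pipette like the one to put away, in the cradle 90 degrees counter-clockwise (from above) of the empty one; leave it hanging, do not knock it
- hung2 (a joint): sideways rock (rad, 0 = hanging straight) of another pipette like the one to put away, in the cradle 180 degrees counter-clockwise (from above) of the empty one; leave it hanging, do not knock it
- hung3 (a joint): sideways rock (rad, 0 = hanging straight) of another pipette like the one to put away, in the cradle 270 degrees counter-clockwise (from above) of the empty one; leave it hanging, do not knock it
- tip_box: orange box of pipette tips, 85 x 122 x 63, origin under its centre; bystander
- tube_rack: black rack of capped tubes, 75 x 170 x 94, origin under its centre; bystander
- amber_bottle: brown bottle, diameter 60, 130 high, origin under its centre; bystander

How it is judged:
On the way, in this order (a step that is already met when the one before it is completed fails the run):
1. the empty cradle has been turned to the front (within 17 degrees) and stands still ((value of joint carousel between -0.3 and 0.3 rad or value of joint carousel between 5.98319 and 6.58319 rad) and velocity of joint carousel between -0.1 and 0.1 rad/s), for 0.3 s.
2. the pipette has been lowered fully home in the cradle, its collar resting on it, while still held in the fingers (horizontal distance between pipette and stand between 0.092 and 0.108 m and x of pipette in the frame of stand below -0.08 m and height (world z) of pipette above 0.015 m and angle between pipette's own z axis and vertical below 0.1 rad and contact force between pipette and stand above 0.4 N and x of finger_hook in the frame of stand below -0.12 m and contact force between the fingers and pipette above 1 N), for 0.15 s.
At the end, for the whole second after the job is handed in: The empty cradle faces the front (within 17 degrees) and the pipette hangs in it, released, still, upright within 6 degrees, 92 to 108 mm from the column axis, its collar down on the prongs, finger hook outwards; the other three pipettes still hang upright ((value of joint carousel between -0.3 and 0.3 rad or value of joint carousel between 5.98319 and 6.58319 rad) and horizontal distance between pipette and stand between 0.092 and 0.108 m and x of pipette in the frame of stand below -0.08 m and height (world z) of pipette above 0.015 m and angle between pipette's own z axis and vertical below 0.1 rad and contact force between pipette and stand above 0.4 N and x of finger_hook in the frame of stand below -0.12 m and linear speed of pipette below 0.03 m/s and value of joint hung1 between -0.25 and 0.25 rad and value of joint hung2 between -0.25 and 0.25 rad and value of joint hung3 between -0.25 and 0.25 rad); the robot touches nothing.
It fails at once if the robot pushes the carousel with more than 20 N (contact force between stand and the fingers above 20 N or contact force between stand and the arm above 20 N).
It fails at once if the pipette is pressed on the carousel with more than 10 N (contact force between pipette and stand above 10 N).
It fails at once if the pipette is dropped: it falls without a finger on it (by more than about 2.5 mm) (linear speed of pipette above 0.22 m/s and contact force between the fingers and pipette below 0.05 N).
It fails at once if one of the hung pipettes is knocked out of the upright by more than 14 degrees (not (value of joint hung1 between -0.25 and 0.25 rad and value of joint hung2 between -0.25 and 0.25 rad and value of joint hung3 between -0.25 and 0.25 rad)).
It fails at once if a bystander is pushed away (distance of any of tip_box, tube_rack, amber_bottle from where it was at the start of the episode above 0.02 m).
It also fails if it takes over 72 s, if anything falls off the work surface, if the arm or the gripper's body presses on something with over 40 N, if the wrist force passes 120 N, or if a joint passes its speed limit or range.

## Working session

There is one attempt and no reset: what is moved stays moved. The work goes in short steps, Python scripts to look and compute and a tool call to move; the robot and the scene stay as the last step left them, time stands still between calls to the robot, and variables do not carry over. Pictures are saved under pics/ and viewed, at most 10 in all, crops included, and the job is handed in when it is done.

Besides the shell and the picture viewer there is one more tool, called after "Request:" as name(argument=value, ...), one argument or row to a line, values as JSON. move_arm: Moves the arm, as the interface text tells. Its arguments: {"type":"object","properties":{"steps":{"type":"array"},"squeeze":{"type":"number"}},"required":["steps"]}

```bash
mkdir -p pics; python3 - <<'E'
from cell import ctrl
import cv2,numpy as np
s=ctrl.observe();print({k:np.round(v,4) for k,v in s.items()},ctrl.grip_depth)
for n in("side","top"):
    im=ctrl.read_camera(n);cv2.imwrite(f"pics/{n}0.png",im[:,:,::-1])
    c=ctrl.calibration(n);print(n,{k:np.round(c[k],4).tolist() for k in c})
E
```

```text
{'time_s': np.float64(0.0), 'qpos': array([ 1.1649e+00,  8.8000e-02,  1.3723e+00, -1.0000e-04,  1.6836e+00,
       -1.0310e-01]), 'qvel': array([-0.0002, -0.0019,  0.0016,  0.0012,  0.0005,  0.0011]), 'joint_efforts': array([-1.10000e-03, -3.51859e+01, -3.13275e+01, -1.00000e-04,
        1.07000e-02, -0.00000e+00]), 'eef_pos': array([0.1638, 0.5245, 0.2301]), 'ee_rot': array([ 1.508e-01,  9.886e-01, -1.100e-03, -3.000e-04]), 'wrist_force': array([ 0.5049, -0.1057, -0.0112]), 'wrist_torque': array([-0.0177, -0.0053, -0.0018]), 'gripper_force': np.float64(0.0), 'gripper_width': np.float64(0.999)} 0.0187
side {'camera_matrix': [[400.6042, 0.0, 279.5926], [0.0, 400.6042, 204.2129], [0.0, 0.0, 1.0]], 'R': [[0.9166, -0.3995, -0.0136], [-0.2844, -0.628, -0.7244], [0.2809, 0.6679, -0.6892]], 't': [-0.5351, 0.3259, 0.9582]}
top {'camera_matrix': [[429.0795, 0.0, 276.0984], [0.0, 429.0795, 218.2421], [0.0, 0.0, 1.0]], 'R': [[0.0079, -1.0, -0.0036], [-0.9724, -0.0068, -0.2333], [0.2332, 0.0053, -0.9724]], 't': [0.0579, 0.6456, 1.0884]}
```

View pics/top0.png

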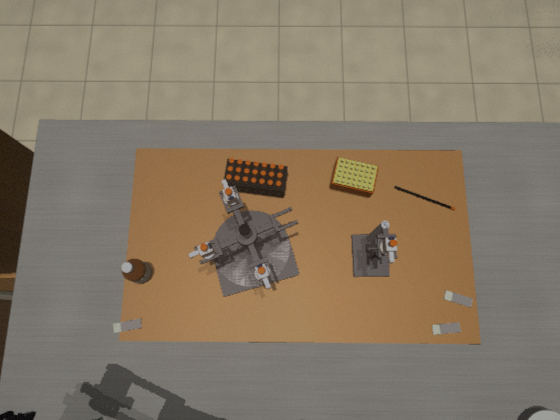

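View pics/side0.png

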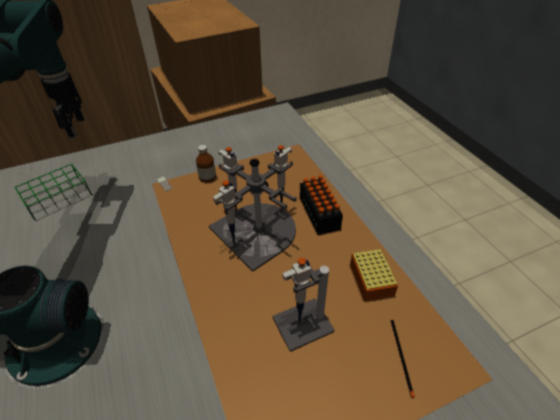

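The top view shows the carousel column near (247,230), the empty fork pointing right towards (292,213), the foot's straight edge at the bottom (219,293)-(297,273), and the holder near (375,250). The side view agrees: carousel near (257,190), holder pipette near (302,275).

```bash
cat > h.py <<'E'
import numpy as np,cv2
from cell import ctrl
def ray(n,p):
    c=ctrl.calibration(n);K,R,t=[np.array(c[k]) for k in("camera_matrix","R","t")]
    return -R.T@t, R.T@np.linalg.solve(K,[p[0],p[1],1.])
def on(n,p,z):
    o,d=ray(n,p);return o+d*(z-o[2])/d[2]
def tri(a,b):
    o1,d1=ray("top",a);o2,d2=ray("side",b)
    s=np.linalg.lstsq(np.c_[d1,-d2],o2-o1,rcond=None)[0]
    p,q=o1+s[0]*d1,o2+s[1]*d2;return (p+q)/2,np.linalg.norm(p-q)
def pix(n,X):
    c=ctrl.calibration(n);v=np.array(c["camera_matrix"])@(np.array(c["R"])@X+np.array(c["t"]));return v[:2]/v[2]
E
python3 - <<'E'
import cv2
a=cv2.imread('pics/top0.png');b=cv2.imread('pics/side0.png')
cv2.imwrite('pics/tc.png',cv2.resize(a[155:305,190:410],(792,540),interpolation=cv2.INTER_CUBIC))
cv2.imwrite('pics/sc.png',cv2.resize(b[140:350,190:350],(457,600),interpolation=cv2.INTER_CUBIC))
E
```

```text
(no output)
```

View pics/tc.png

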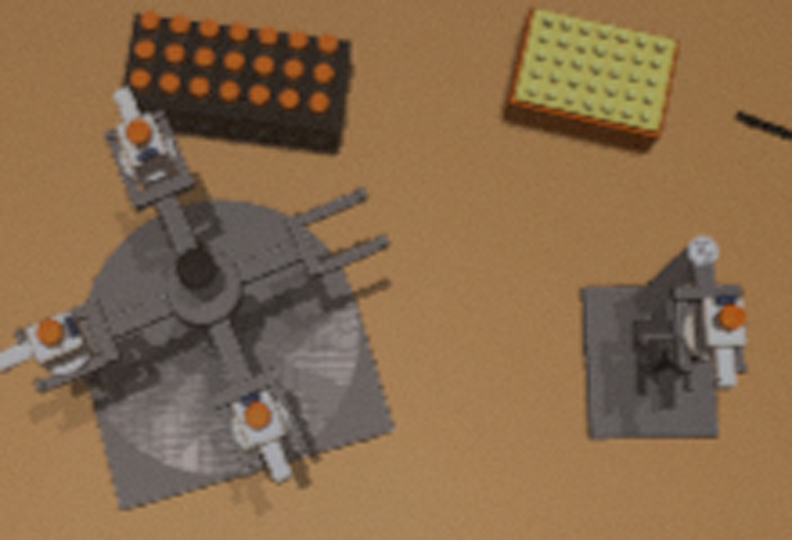

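View pics/sc.png

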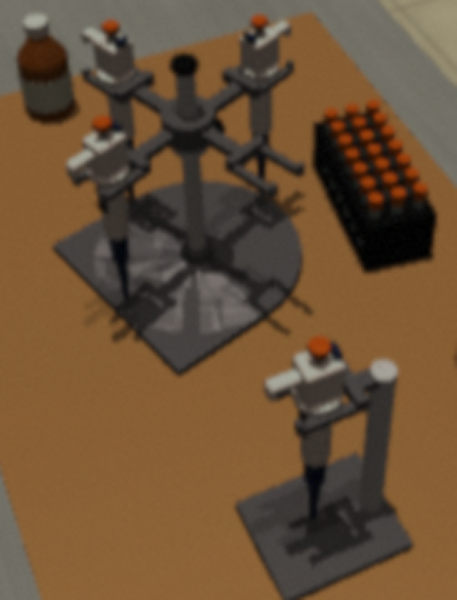

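```bash
python3 - <<'E'
from h import *
T=lambda x,y:(190+x/3.6-.4,155+y/3.6-.4)
S=lambda x,y:(190+x/2.857-.4,140+y/2.857-.4)
P={'knob':((196,266),(184,64)),'btnH':((732,317),(320,347)),'hookH':((726,385),(268,389)),'b_back':((138,131),(259,20)),'b_left':((50,332),(111,27)),'b_front':((257,415),(102,123)),'hook_front':((280,475),(75,168)),'prA':((363,194),(297,167)),'prB':((387,241),(268,187)),'holdcol':((703,250),(383,371))}
for k,(a,b) in P.items():
    X,e=tri(T(*a),S(*b));print(k,X.round(4),e.round(4))
c=[on('top',T(*p),.01) for p in((124,508),(394,432))];print(c)
d=c[1]-c[0];print('edge len',np.linalg.norm(d),'mid',(c[0]+c[1])/2,'outward angle',np.degrees(np.arctan2(-d[0]*0+ -abs(d[1]), d[0]*-1)))
n=np.array([d[1],-d[0]]);n/=np.linalg.norm(n);n*=-np.sign(n[0]);print('front n',n,'axis',((c[0]+c[1])/2)[:2]-.11*n)
print('knob z.262',on('top',T(196,266),.262),on('side',S(184,64),.262))
print('btnH .256',on('top',T(732,317),.256),on('side',S(320,347),.256))
for p in((588,438),(717,437),(583,288)):print(on('top',T(*p),.01))
E
```

```text
knob [0.5758 0.1344 0.2581] 0.0029
btnH [ 0.5476 -0.2024  0.2534] 0.0006
hookH [ 0.5078 -0.203   0.2276] 0.0016
b_back [0.6664 0.1745 0.2533] 0.0017
b_left [0.5351 0.2255 0.251 ] 0.0012
b_front [0.4839 0.0946 0.2513] 0.0013
hook_front [0.4505 0.0804 0.2228] 0.0011
prA [0.6392 0.0276 0.1975] 0.0033
prB [0.6049 0.0118 0.2005] 0.0053
holdcol [ 0.6031 -0.2011  0.1948] 0.0021
[array([0.44057701, 0.20477536, 0.01      ]), array([ 0.50013738, -0.00214139,  0.01      ])]
edge len 0.2153183189320206 mid [0.4703572  0.10131699 0.01      ] outward angle -106.05830435078947
front n [-0.96098071 -0.2766154 ] axis [0.57606507 0.13174468]
knob z.262 [0.57639379 0.13386146 0.262     ] [0.57260469 0.1294127  0.262     ]
btnH .256 [ 0.54745889 -0.20178303  0.256     ] [ 0.54638537 -0.20426129  0.256     ]
[ 0.49664096 -0.15200719  0.01      ]
[ 0.49816074 -0.25164155  0.01      ]
[ 0.61476906 -0.1520557   0.01      ]
```

```bash
cat >> h.py <<'E'
from scipy.spatial.transform import Rotation as Ro
def st():
    s=ctrl.observe();R=Ro.from_quat(s['ee_rot']).as_matrix()
    print('t',round(s['time_s'],2),'tcp',s['eef_pos'].round(4),'yaw_y',np.degrees(np.arctan2(R[1,1],R[0,1])).round(2),'F',s['wrist_force'].round(2),'w',round(s['gripper_width'],3),'g',round(s['gripper_force'],1),'q',s['qpos'].round(2));return s,R
def go(*targets):
    s,R=st();y=np.arctan2(R[1,1],R[0,1])
    for p,yaw in targets:
        d=R.T@(np.array(p)-s['eef_pos']);a=(y-np.radians(yaw)+np.pi)%(2*np.pi)-np.pi
        print(np.round(d,4).tolist(),'rz',round(a,3))
E
python3 -c "
from h import *
go(((.672,.062,.32),23.5))"
```

```text
t 0.1 tcp [0.1638 0.5246 0.2303] yaw_y 72.65 F [ 0.32 -0.31 -0.15] w 0.998 g 0.0 q [ 1.16  0.09  1.37  0.    1.68 -0.1 ]
[-0.623, -0.2902, -0.0893] rz 0.858
```

Request:
move_arm(
  steps=[
    [[0,0,-0.04],[0,0,0],0],
    [[0,0,-0.08],[0,0,0.1],0],
    [[-0.03,-0.015,-0.09],[0,0,0.22],0],
    [[-0.07,-0.03,-0.09],[0,0,0.34],0],
    [[-0.11,-0.05,-0.09],[0,0,0.46],0],
    [[-0.15,-0.065,-0.09],[0,0,0.58],0],
    [[-0.19,-0.085,-0.09],[0,0,0.7],0],
    [[-0.23,-0.105,-0.09],[0,0,0.82],0],
  ],
  squeeze=20,
)

```text
time_s: 0.77
eef_pos: [0.3451, 0.3624, 0.3208]
ee_rot: [0.535, 0.845, -0.0, -0.0]
wrist_force: [1.1, 0.6, -0.3]
gripper_width: 0.002
gripper_force: 0.0
```

```bash
python3 -c "
from h import *
go(((.672,.062,.32),23.5))"
```

```text
t 0.77 tcp [0.3451 0.3624 0.3208] yaw_y 25.36 F [ 1.08  0.64 -0.33] w 0.002 g 0.0 q [ 0.7  -0.02  1.31  0.    1.86  0.25]
[-0.4114, 0.1668, 0.0007] rz 0.032
```

Request:
move_arm(
  steps=[
    [[-0.037,0.015,0],[0,0,0.035],0],
    [[-0.074,0.03,0],[0,0,0.035],0],
    [[-0.111,0.045,0],[0,0,0.035],0],
    [[-0.148,0.06,0],[0,0,0.035],0],
    [[-0.185,0.075,0],[0,0,0.035],0],
    [[-0.222,0.09,0],[0,0,0.035],0],
    [[-0.259,0.104,0],[0,0,0.035],0],
    [[-0.296,0.118,0],[0,0,0.035],0],
  ],
)

```text
time_s: 1.43
eef_pos: [0.5797, 0.1466, 0.3206]
ee_rot: [0.547, 0.837, -0.0, -0.0]
wrist_force: [0.9, -0.1, 0.3]
gripper_width: 0.001
gripper_force: 0.0
```

Request:
move_arm(
  steps=[
    [[-0.036,0.014,0],[0,0,0],0],
    [[-0.072,0.028,0],[0,0,0],0],
    [[-0.106,0.04,0],[0,0,0],0],
    [[-0.106,0.04,0.03],[0,0,0],0],
    [[-0.106,0.04,0.06],[0,0,0],0],
    [[-0.106,0.04,0.09],[0,0,0],0],
    [[-0.106,0.04,0.12],[0,0,0],0],
    [[-0.106,0.04,0.14],[0,0,0],0],
  ],
)

```text
time_s: 2.1
eef_pos: [0.6563, 0.067, 0.1764]
ee_rot: [0.547, 0.837, -0.002, -0.003]
wrist_force: [0.2, -0.7, -0.8]
gripper_width: 0.001
gripper_force: 0.0
```

```bash
python3 - <<'E'
from h import *
go(((.672,.062,.18),23.5))
im=ctrl.read_camera('top');cv2.imwrite('pics/t1.png',cv2.resize(im[120:320,150:420,::-1],(800,592),interpolation=cv2.INTER_CUBIC))
E
```

```text
t 2.1 tcp [0.6563 0.067  0.1764] yaw_y 23.64 F [ 0.24 -0.72 -0.84] w 0.001 g 0.0 q [ 0.02  0.35  1.16  0.    1.63 -0.4 ]
[-0.0109, 0.0124, -0.0037] rz 0.002
```

View pics/t1.png

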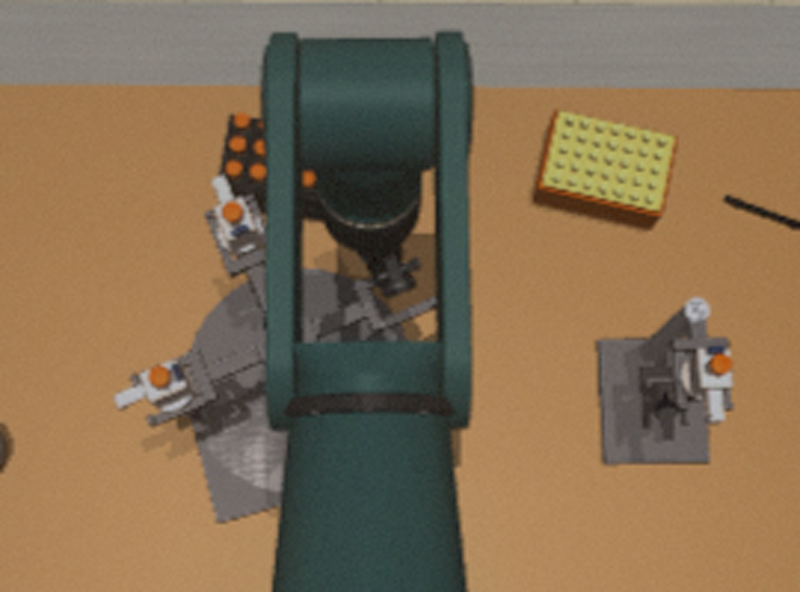

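Request:
move_arm(
  steps=[
    [[-0.001,-0.001,0],[0,0,0],0],
    [[-0.002,-0.002,0],[0,0,0],0],
    [[-0.003,-0.004,0],[0,0,0],0],
    [[-0.004,-0.005,0],[0,0,0],0],
    [[-0.005,-0.006,0],[0,0,0],0],
    [[-0.006,-0.007,0],[0,0,0],0],
    [[-0.006,-0.009,0],[0,0,0],0],
    [[-0.006,-0.01,0],[0,0,0],0],
  ],
)

```text
time_s: 2.82
eef_pos: [0.6511, 0.0576, 0.1818]
ee_rot: [0.547, 0.837, 0.0, 0.0]
wrist_force: [-0.0, -0.1, 0.6]
gripper_width: -0.001
gripper_force: 0.0
```

```bash
cat >> h.py <<'E'
C=np.array([.5755,.134])
def arc(degs):
    s,R=st();r=R[:2,:2].T@(s['eef_pos'][:2]-C);print('r',r.round(4))
    for d in degs:
        a=np.radians(d);print([round(r[0]*(np.cos(a)-1)-r[1]*np.sin(a),4),round(r[0]*np.sin(a)+r[1]*(np.cos(a)-1),4)],round(a,3))
E
python3 -c "
from h import *
arc([1.5,3,5,8,12,16,20,24]);arc([4,8,12,16,20,24,28,32])"
```

```text
t 2.82 tcp [0.6511 0.0576 0.1818] yaw_y 23.65 F [-0.02 -0.05  0.58] w -0.001 g 0.0 q [ 0.    0.33  1.18  0.    1.63 -0.41]
r [-0.1003  0.0385]
[np.float64(-0.001), np.float64(-0.0026)] 0.026
[np.float64(-0.0019), np.float64(-0.0053)] 0.052
[np.float64(-0.003), np.float64(-0.0089)] 0.087
[np.float64(-0.0044), np.float64(-0.0143)] 0.14
[np.float64(-0.0058), np.float64(-0.0217)] 0.209
[np.float64(-0.0067), np.float64(-0.0291)] 0.279
[np.float64(-0.0071), np.float64(-0.0366)] 0.349
[np.float64(-0.007), np.float64(-0.0441)] 0.419
t 2.82 tcp [0.6511 0.0576 0.1818] yaw_y 23.65 F [-0.02 -0.05  0.58] w -0.001 g 0.0 q [ 0.    0.33  1.18  0.    1.63 -0.41]
r [-0.1003  0.0385]
[np.float64(-0.0024), np.float64(-0.0071)] 0.07
[np.float64(-0.0044), np.float64(-0.0143)] 0.14
[np.float64(-0.0058), np.float64(-0.0217)] 0.209
[np.float64(-0.0067), np.float64(-0.0291)] 0.279
[np.float64(-0.0071), np.float64(-0.0366)] 0.349
[np.float64(-0.007), np.float64(-0.0441)] 0.419
[np.float64(-0.0064), np.float64(-0.0516)] 0.489
[np.float64(-0.0052), np.float64(-0.059)] 0.559
```

Request:
move_arm(
  steps=[
    [[-0.001,-0.0005,0.006],[0,0,0.01],0],
    [[-0.001,-0.0026,0.008],[0,0,0.026],0],
    [[-0.002,-0.0053,0.008],[0,0,0.052],0],
    [[-0.003,-0.0085,0.008],[0,0,0.085],0],
    [[-0.004,-0.0125,0.008],[0,0,0.12],0],
    [[-0.005,-0.0175,0.008],[0,0,0.17],0],
    [[-0.006,-0.0225,0.008],[0,0,0.22],0],
    [[-0.0064,-0.0275,0.008],[0,0,0.265],0],
  ],
)

```text
time_s: 3.48
eef_pos: [0.6284, 0.041, 0.1727]
ee_rot: [0.654, 0.756, 0.0, -0.0]
wrist_force: [1.9, -0.1, -2.0]
gripper_width: -0.003
gripper_force: 1.1
```

```bash
python3 - <<'E'
from h import *
arc([])
im=ctrl.read_camera('side');cv2.imwrite('pics/s1.png',cv2.resize(im[120:270,160:360,::-1],(800,600),interpolation=cv2.INTER_CUBIC))
E
```

```text
t 3.48 tcp [0.6284 0.041  0.1727] yaw_y 8.28 F [ 1.93 -0.14 -2.01] w -0.003 g 1.1 q [-0.03  0.28  1.26  0.    1.6  -0.17]
r [-0.0997  0.039 ]
```

View pics/s1.png

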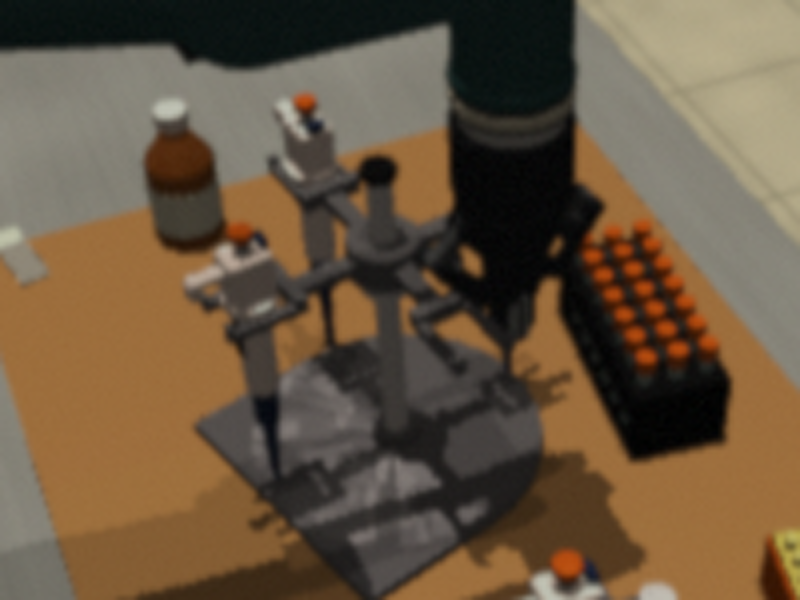

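Request:
move_arm(
  steps=[
    [[-0.0024,-0.0071,0],[0,0,0.07],0],
    [[-0.0044,-0.0143,0],[0,0,0.14],0],
    [[-0.0058,-0.0217,0],[0,0,0.209],0],
    [[-0.0067,-0.0291,0],[0,0,0.279],0],
    [[-0.0071,-0.0366,0],[0,0,0.349],0],
    [[-0.007,-0.0441,0],[0,0,0.419],0],
    [[-0.0064,-0.0516,0],[0,0,0.489],0],
    [[-0.0052,-0.059,0],[0,0,0.559],0],
  ],
)

```text
time_s: 4.2
eef_pos: [0.5711, 0.0271, 0.1732]
ee_rot: [0.837, 0.546, 0.001, 0.0]
wrist_force: [3.1, 0.5, -1.4]
gripper_width: -0.001
gripper_force: 1.0
```

```bash
python3 - <<'E'
from h import *
arc([4,8,12,16,20,24,28,32])
E
```

```text
t 4.2 tcp [0.5711 0.0271 0.1732] yaw_y -23.75 F [ 3.1   0.51 -1.44] w -0.001 g 1.0 q [-0.05  0.15  1.41  0.    1.57  0.36]
r [-0.0996  0.039 ]
[np.float64(-0.0025), np.float64(-0.007)] 0.07
[np.float64(-0.0045), np.float64(-0.0142)] 0.14
[np.float64(-0.0059), np.float64(-0.0216)] 0.209
[np.float64(-0.0069), np.float64(-0.029)] 0.279
[np.float64(-0.0073), np.float64(-0.0364)] 0.349
[np.float64(-0.0072), np.float64(-0.0439)] 0.419
[np.float64(-0.0066), np.float64(-0.0513)] 0.489
[np.float64(-0.0055), np.float64(-0.0587)] 0.559
```

Request:
move_arm(
  steps=[
    [[-0.0025,-0.007,0],[0,0,0.07],0],
    [[-0.0045,-0.0142,0],[0,0,0.14],0],
    [[-0.0059,-0.0216,0],[0,0,0.209],0],
    [[-0.0068,-0.029,0],[0,0,0.279],0],
    [[-0.0073,-0.0364,0],[0,0,0.349],0],
    [[-0.0072,-0.0439,0],[0,0,0.419],0],
    [[-0.0066,-0.0513,0],[0,0,0.489],0],
    [[-0.0055,-0.0587,0],[0,0,0.559],0],
  ],
)

```text
time_s: 4.87
eef_pos: [0.5151, 0.0451, 0.1734]
ee_rot: [0.956, 0.294, 0.001, 0.001]
wrist_force: [2.0, 0.1, 0.1]
gripper_width: -0.002
gripper_force: 1.0
```

```bash
python3 - <<'E'
from h import *
arc([3,6,9,12,15,17,18.2])
im=ctrl.read_camera('top');cv2.imwrite('pics/t2.png',cv2.resize(im[120:320,150:420,::-1],(800,592),interpolation=cv2.INTER_CUBIC))
E
```

```text
t 4.87 tcp [0.5151 0.0451 0.1734] yaw_y -55.8 F [2.02 0.1  0.07] w -0.002 g 1.0 q [-0.02  0.03  1.54 -0.    1.56  0.95]
r [-0.0999  0.0396]
[np.float64(-0.0019), np.float64(-0.0053)] 0.052
[np.float64(-0.0036), np.float64(-0.0107)] 0.105
[np.float64(-0.005), np.float64(-0.0161)] 0.157
[np.float64(-0.0061), np.float64(-0.0216)] 0.209
[np.float64(-0.0069), np.float64(-0.0272)] 0.262
[np.float64(-0.0072), np.float64(-0.0309)] 0.297
[np.float64(-0.0074), np.float64(-0.0332)] 0.318
```

View pics/t2.png

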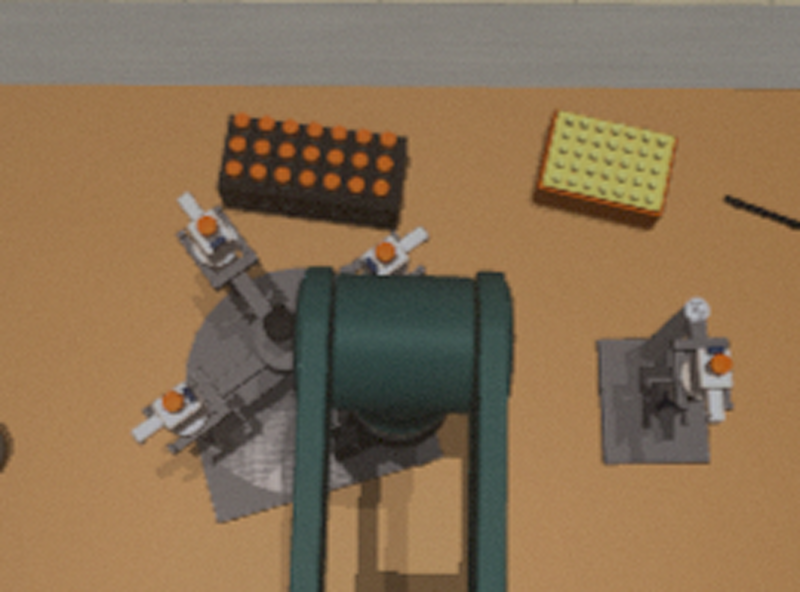

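The carousel has turned; the buttons are at crop (207,226), (386,252) and (173,402), and all three pipettes hang upright.

```bash
python3 - <<'E'
from h import *
for p in((207,226),(386,252),(173,402)):
    X=on('top',(150+p[0]/2.963-.3,120+p[1]/2.96-.3),.252)[:2];v=X-C;print(X.round(4),np.hypot(*v).round(4),np.degrees(np.arctan2(v[1],v[0])).round(1))
E
```

```text
[0.6552 0.1935] 0.0995 36.8
[0.635 0.053] 0.1005 -53.7
[0.5158 0.214 ] 0.0998 126.7
```

Request:
move_arm(
  steps=[
    [[-0.0019,-0.0053,0],[0,0,0.052],0],
    [[-0.0036,-0.0107,0],[0,0,0.105],0],
    [[-0.005,-0.0161,0],[0,0,0.157],0],
    [[-0.0061,-0.0216,0],[0,0,0.209],0],
    [[-0.0069,-0.0272,0],[0,0,0.262],0],
    [[-0.0073,-0.032,0],[0,0,0.308],0],
    [[-0.0075,-0.036,0],[0,0,0.345],0],
    [[-0.0075,-0.0375,0],[0,0,0.358],0],
  ],
)

```text
time_s: 5.58
eef_pos: [0.4875, 0.0718, 0.1734]
ee_rot: [0.993, 0.121, 0.0, 0.0]
wrist_force: [1.2, -1.7, 0.6]
gripper_width: 0.0
gripper_force: 1.0
```

Request:
move_arm(
  steps=[
    [[0,0,0],[0,0,0],0],
    [[0,0.003,0],[0,0,0],0],
    [[0,0.008,0],[0,0,0],0],
    [[0,0.015,0],[0,0,0],0],
    [[0,0.025,-0.01],[0,0,0],0],
    [[0,0.03,-0.05],[0,0,0],0],
    [[0,0.03,-0.09],[0,0,0],0],
    [[0,0.03,-0.13],[0,0,0],0],
  ],
)

```text
time_s: 6.25
eef_pos: [0.4944, 0.0416, 0.3049]
ee_rot: [0.993, 0.12, -0.001, -0.0]
wrist_force: [0.9, 0.2, -0.0]
gripper_width: 0.001
gripper_force: 0.0
```

```bash
python3 - <<'E'
from h import *
go(((.5476,-.2027,.32),-90))
im=ctrl.read_camera('top');cv2.imwrite('pics/t3.png',im[:,:,::-1])
h=cv2.cvtColor(im,cv2.COLOR_RGB2HSV)
m=((h[...,0]<14)&(h[...,1]>200)&(h[...,2]>150)).astype('uint8')
n,l,s,c=cv2.connectedComponentsWithStats(m)
for i in range(1,n):
    if s[i,4]>15:
        X=on('top',c[i],.252)[:2];v=X-C;print(c[i].round(1),s[i,4],X.round(4),np.hypot(*v).round(4),np.degrees(np.arctan2(v[1],v[0])).round(1))
E
```

```text
t 6.25 tcp [0.4944 0.0416 0.3049] yaw_y -76.16 F [ 0.93  0.16 -0.04] w 0.001 g 0.0 q [-0.03 -0.03  1.35 -0.    1.83  1.3 ]
[-0.0068, 0.25, -0.0152] rz 0.242
[232.7 188.6] 16 [0.6736 0.1636] 0.1025 16.8
[393.6 241.8] 19 [ 0.5502 -0.2044] 0.3394 -94.3
```

Request:
move_arm(
  steps=[
    [[-0.001,0.03,-0.01],[0,0,0.05],60],
    [[-0.002,0.068,-0.015],[0,0,0.1],60],
    [[-0.003,0.106,-0.015],[0,0,0.15],60],
    [[-0.004,0.144,-0.015],[0,0,0.2],60],
    [[-0.005,0.182,-0.015],[0,0,0.242],60],
    [[-0.006,0.22,-0.015],[0,0,0.242],60],
    [[-0.007,0.25,-0.015],[0,0,0.242],60],
    [[-0.007,0.25,-0.015],[0,0,0.242],60],
  ],
)

```text
time_s: 6.97
eef_pos: [0.548, -0.208, 0.3168]
ee_rot: [1.0, -0.003, -0.001, 0.001]
wrist_force: [0.3, 0.6, -1.2]
gripper_width: 0.603
gripper_force: 0.0
```

```bash
python3 - <<'E'
from h import *
go(((.5475,-.2025,.207),-90))
E
```

```text
t 6.97 tcp [ 0.548  -0.208   0.3168] yaw_y -90.37 F [ 0.26  0.61 -1.18] w 0.603 g 0.0 q [-0.46  0.17  1.11 -0.    1.86  1.12]
[-0.0003, -0.0057, 0.1098] rz -0.006
```

Request:
move_arm(
  steps=[
    [[0,0,0],[0,0,0],60],
    [[0,0,0.015],[0,0,0],60],
    [[0,0,0.03],[0,0,0],60],
    [[0,0,0.045],[0,0,0],60],
    [[0,0,0.05],[0,0,0],60],
    [[0,0,0.05],[0,0,0],60],
    [[0,0,0.05],[0,0,0],60],
    [[0,0,0.05],[0,0,0],60],
  ],
)

```text
time_s: 7.63
eef_pos: [0.5485, -0.2011, 0.2699]
ee_rot: [1.0, 0.001, 0.001, 0.0]
wrist_force: [0.0, -0.9, 0.2]
gripper_width: 0.598
gripper_force: 0.0
```

```bash
python3 - <<'E'
from h import *
go(((.5475,-.2025,.207),-90))
E
```

```text
t 7.63 tcp [ 0.5485 -0.2011  0.2699] yaw_y -89.91 F [ 0.04 -0.95  0.15] w 0.598 g 0.0 q [-0.45  0.16  1.22  0.    1.76  1.12]
[-0.0011, 0.0013, 0.0629] rz 0.001
```

Descend slowly to grasp height, watching for contact, then close.

Request:
move_arm(
  steps=[
    [[-0.001,0.001,0.012],[0,0,0],60],
    [[-0.001,0.001,0.024],[0,0,0],60],
    [[-0.001,0.001,0.036],[0,0,0],60],
    [[-0.001,0.001,0.046],[0,0,0],60],
    [[-0.001,0.001,0.054],[0,0,0],60],
    [[-0.001,0.001,0.06],[0,0,0],60],
    [[-0.001,0.001,0.062],[0,0,0],60],
    [[-0.001,0.001,0.062],[0,0,0],60],
  ],
)

```text
time_s: 8.3
eef_pos: [0.5468, -0.2022, 0.2054]
ee_rot: [1.0, 0.0, -0.001, -0.0]
wrist_force: [0.6, -0.3, -0.9]
gripper_width: 0.602
gripper_force: 0.0
```

```bash
python3 - <<'E'
from h import *
go(((.5475,-.2025,.207),-90))
im=ctrl.read_camera('side');cv2.imwrite('pics/s2.png',cv2.resize(im[210:350,220:400,::-1],(720,560),interpolation=cv2.INTER_CUBIC))
E
```

```text
t 8.3 tcp [ 0.5468 -0.2022  0.2054] yaw_y -89.95 F [ 0.61 -0.31 -0.86] w 0.602 g 0.0 q [-0.45  0.17  1.33  0.    1.64  1.12]
[0.0007, 0.0003, -0.0016] rz 0.001
```

View pics/s2.png

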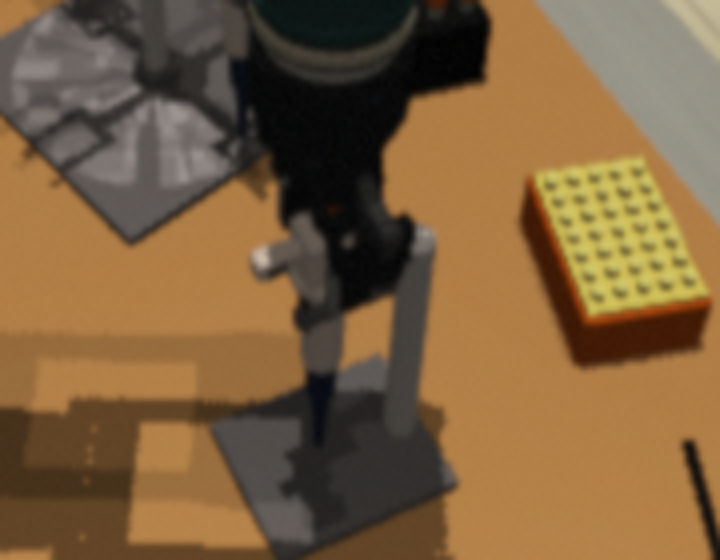

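The fingers straddle the head (about (315,260) in the crop) and the hook end at (263,262) is free. I close the gripper.

Request:
move_arm(
  steps=[
    [[0.0005,0,-0.001],[0,0,0],25],
    [[0.0005,0,-0.001],[0,0,0],20],
    [[0.0005,0,-0.001],[0,0,0],20],
    [[0.0005,0,-0.001],[0,0,0],20],
    [[0.0005,0,-0.001],[0,0,0],20],
    [[0.0005,0,-0.001],[0,0,0],20],
    [[0.0005,0,-0.001],[0,0,0],20],
    [[0.0005,0,-0.001],[0,0,0],20],
  ],
  squeeze=30,
)

```text
time_s: 9.02
eef_pos: [0.5481, -0.2025, 0.2085]
ee_rot: [1.0, 0.0, 0.001, 0.0]
wrist_force: [-0.1, -0.2, 6.1]
gripper_width: 0.299
gripper_force: 31.5
```

```bash
python3 - <<'E'
from h import *
st()
E
```

```text
t 9.02 tcp [ 0.5481 -0.2025  0.2085] yaw_y -89.95 F [-0.08 -0.23  6.15] w 0.299 g 31.5 q [-0.45  0.17  1.33  0.    1.65  1.12]
```

Request:
move_arm(
  steps=[
    [[0,0,-0.003],[0,0,0],20],
    [[0,0,-0.009],[0,0,0],20],
    [[0,0,-0.016],[0,0,0],20],
    [[0,0,-0.022],[0,0,0],20],
    [[0,0,-0.025],[0,0,0],20],
    [[0,0,-0.025],[0,0,0],20],
    [[0,0,-0.025],[0,0,0],20],
    [[-0.005,0,-0.025],[0,0,0],20],
  ],
)

```text
time_s: 9.68
eef_pos: [0.5428, -0.2023, 0.2317]
ee_rot: [1.0, 0.001, -0.0, -0.0]
wrist_force: [0.7, -0.1, -1.4]
gripper_width: 0.298
gripper_force: 30.6
```

```bash
python3 - <<'E'
from h import *
st()
E
```

```text
t 9.68 tcp [ 0.5428 -0.2023  0.2317] yaw_y -89.93 F [ 0.67 -0.05 -1.41] w 0.298 g 30.6 q [-0.45  0.15  1.3   0.    1.69  1.11]
```

Request:
move_arm(
  steps=[
    [[-0.012,0,0],[0,0,0],20],
    [[-0.026,0,0],[0,0,0],20],
    [[-0.042,0,0],[0,0,0],20],
    [[-0.058,0,0],[0,0,0],20],
    [[-0.074,0,-0.003],[0,0,0],20],
    [[-0.09,-0.01,-0.005],[0,0,-0.04],20],
    [[-0.1,-0.025,-0.005],[0,0,-0.09],20],
    [[-0.105,-0.045,-0.005],[0,0,-0.15],20],
  ],
)

```text
time_s: 10.35
eef_pos: [0.4358, -0.1577, 0.2371]
ee_rot: [0.997, 0.075, -0.0, 0.0]
wrist_force: [0.1, 0.1, -0.9]
gripper_width: 0.3
gripper_force: 30.6
```

```bash
python3 - <<'E'
from h import *
e=np.array([np.cos(np.radians(-163.5)),np.sin(np.radians(-163.5))])
print((C+.175*e).round(4))
go(((*(C+.175*e),.235),-73.5))
E
```

```text
[0.4077 0.0843]
t 10.35 tcp [ 0.4358 -0.1577  0.2371] yaw_y -81.36 F [ 0.08  0.06 -0.87] w 0.3 g 30.6 q [-0.47 -0.11  1.55 -0.    1.7   0.95]
[0.0086, -0.2435, 0.002] rz -0.137
```

Request:
move_arm(
  steps=[
    [[0.001,-0.035,0],[0,0,-0.03],20],
    [[0.003,-0.072,0],[0,0,-0.06],20],
    [[0.004,-0.109,0],[0,0,-0.09],20],
    [[0.005,-0.146,0],[0,0,-0.12],20],
    [[0.007,-0.183,0],[0,0,-0.137],20],
    [[0.008,-0.215,0],[0,0,-0.137],20],
    [[0.0086,-0.235,0],[0,0,-0.137],20],
    [[0.0086,-0.24,0],[0,0,-0.137],20],
  ],
)

```text
time_s: 11.02
eef_pos: [0.4087, 0.0838, 0.2371]
ee_rot: [0.989, 0.146, -0.0, -0.001]
wrist_force: [0.2, -0.3, -1.4]
gripper_width: 0.3
gripper_force: 30.7
```

Request:
move_arm(
  steps=[
    [[0,0,0],[0,0,0],20],
    [[0,0,0],[0,0,0],20],
    [[0,0,0],[0,0,0],20],
    [[0,0,0],[0,0,0],20],
    [[0,0,0],[0,0,0],20],
    [[0,0,0],[0,0,0],20],
    [[0,0,0],[0,0,0],20],
    [[0,0,0],[0,0,0],20],
  ],
)

```text
time_s: 11.68
eef_pos: [0.4101, 0.0808, 0.2373]
ee_rot: [0.99, 0.143, 0.0, -0.0]
wrist_force: [-0.1, 0.2, -1.4]
gripper_width: 0.297
gripper_force: 30.7
```

```bash
python3 - <<'E'
from h import *
e=np.array([np.cos(np.radians(-163.5)),np.sin(np.radians(-163.5))])
go(((*(C+.1*e),.235),-73.5))
a=ctrl.read_camera('top');b=ctrl.read_camera('side')
cv2.imwrite('pics/t4.png',a[:,:,::-1]);cv2.imwrite('pics/s4.png',b[:,:,::-1])
A=cv2.resize(a[150:300,180:320,::-1],(400,429),interpolation=cv2.INTER_CUBIC)
B=cv2.resize(b[130:280,170:310,::-1],(400,429),interpolation=cv2.INTER_CUBIC)
cv2.imwrite('pics/c4.png',np.hstack([A,B]))
E
```

```text
t 11.68 tcp [0.4101 0.0808 0.2373] yaw_y -73.55 F [-0.05  0.2  -1.37] w 0.297 g 30.7 q [ 0.06 -0.21  1.64  0.    1.71  1.34]
[0.0737, -0.0041, 0.0023] rz -0.001
```

View pics/c4.png

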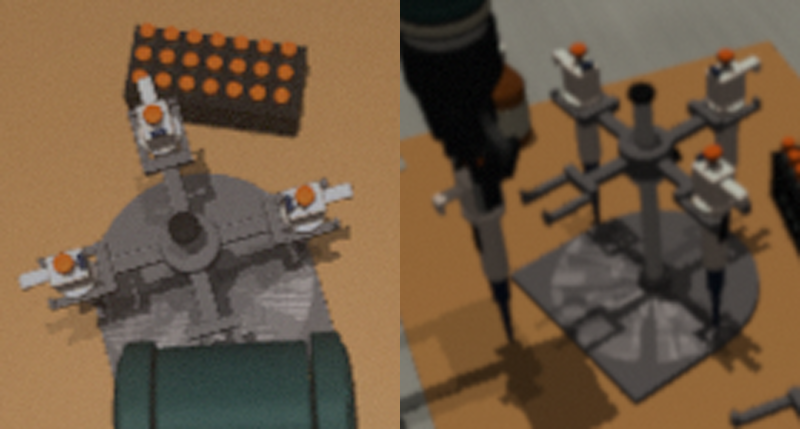

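```bash
python3 - <<'E'
from h import *
T=lambda p:(180+p[0]/2.857-.3,150+p[1]/2.857-.3)
S=lambda p:(170+p[0]/2.857-.3,130+p[1]/2.857-.3)
P={}
for k,a,b in(('h2',(152,115),(326,56)),('h1',(306,196),(312,152)),('h3',(64,263),(179,49)),('knob',(184,225),(242,93))):
    X,e=tri(T(a),S(b));P[k]=X;print(k,X.round(4),e.round(4),on('top',T(a),.254).round(4)[:2],on('side',S(b),.254).round(4)[:2])
m=(P['h1']+P['h3'])[:2]/2;print('mid h1h3',m)
v=P['h1']-P['h3'];print('fork ang h1h3',np.degrees(np.arctan2(v[1],v[0]))-90,np.linalg.norm(v)/2)
v=m-P['h2'][:2];print('fork ang h2',np.degrees(np.arctan2(v[1],v[0])),np.hypot(*v))
print('tip ray',on('side',S((112,345)),.0538), 'pred pix crop',(pix('side',np.array([.4101,.0808,.0538]))-[170,130])*2.857)
# fork prong ends
for p in((128,191),(152,215)):print('prong',on('side',S(p),.197))
print('pred pocket centre pix',(pix('side',np.array([*(C+.1*np.array([-.9588,-.284])),.193]))-[170,130])*2.857)
E
```

```text
h2 [0.6709 0.1632 0.25  ] 0.0002 [0.6696 0.1628] [0.6688 0.1581]
h1 [0.6024 0.0373 0.2531] 0.0009 [0.6026 0.0372] [0.6015 0.0363]
h3 [0.547  0.2289 0.2524] 0.0001 [0.5468 0.2286] [0.5463 0.2266]
knob [0.5764 0.1343 0.257 ] 0.0022 [0.5782 0.1344] [0.5765 0.1379]
mid h1h3 [0.57469033 0.13309056]
fork ang h1h3 -163.87611359674077 0.09972994926206823
fork ang h2 -162.6252351108053 0.10083584208303685
tip ray [0.40761182 0.07301697 0.0538    ] pred pix crop [111.3652053  337.55474177]
prong [0.45530834 0.11686181 0.197     ]
prong [0.46545926 0.07799248 0.197     ]
pred pocket centre pix [157.32590422 193.57981859]
```

Request:
move_arm(
  steps=[
    [[0.003,-0.002,0],[0,0,0],20],
    [[0.008,-0.004,0],[0,0,0],20],
    [[0.014,-0.004,0],[0,0,0],20],
    [[0.02,-0.004,0],[0,0,0],20],
    [[0.027,-0.004,0],[0,0,0],20],
    [[0.034,-0.004,0],[0,0,0],20],
    [[0.04,-0.004,0],[0,0,0],20],
    [[0.045,-0.004,0],[0,0,0],20],
  ],
)

```text
time_s: 12.45
eef_pos: [0.4528, 0.0979, 0.2371]
ee_rot: [0.99, 0.143, -0.0, -0.0]
wrist_force: [-0.5, 0.5, -2.1]
gripper_width: 0.301
gripper_force: 30.7
```

```bash
python3 - <<'E'
from h import *
go(((.4797,.1055,.237),-73.5))
E
```

```text
t 12.45 tcp [0.4528 0.0979 0.2371] yaw_y -73.51 F [-0.53  0.47 -2.11] w 0.301 g 30.7 q [ 0.09 -0.11  1.55  0.    1.7   1.37]
[0.0279, 0.0004, 0.0001] rz -0.0
```

Request:
move_arm(
  steps=[
    [[0.004,0,0],[0,0,0],20],
    [[0.009,0,0],[0,0,0],20],
    [[0.014,0,0],[0,0,0],20],
    [[0.019,0,0],[0,0,0],20],
    [[0.024,0,0],[0,0,0],20],
    [[0.028,0,0],[0,0,0],20],
    [[0.028,0,0],[0,0,0],20],
    [[0.028,0,0],[0,0,0],20],
  ],
)

```text
time_s: 13.12
eef_pos: [0.4789, 0.1057, 0.2372]
ee_rot: [0.99, 0.143, -0.0, -0.0]
wrist_force: [0.3, 0.5, -0.7]
gripper_width: 0.298
gripper_force: 30.6
```

```bash
python3 - <<'E'
from h import *
go(((.4797,.1055,.237),-73.5))
b=ctrl.read_camera('side')
cv2.imwrite('pics/s5.png',cv2.resize(b[140:270,180:310,::-1],(600,600),interpolation=cv2.INTER_CUBIC))
E
```

```text
t 13.12 tcp [0.4789 0.1057 0.2372] yaw_y -73.51 F [ 0.3   0.45 -0.72] w 0.298 g 30.6 q [ 0.1  -0.05  1.5   0.    1.69  1.38]
[0.0007, 0.0004, 0.0002] rz -0.0
```

View pics/s5.png

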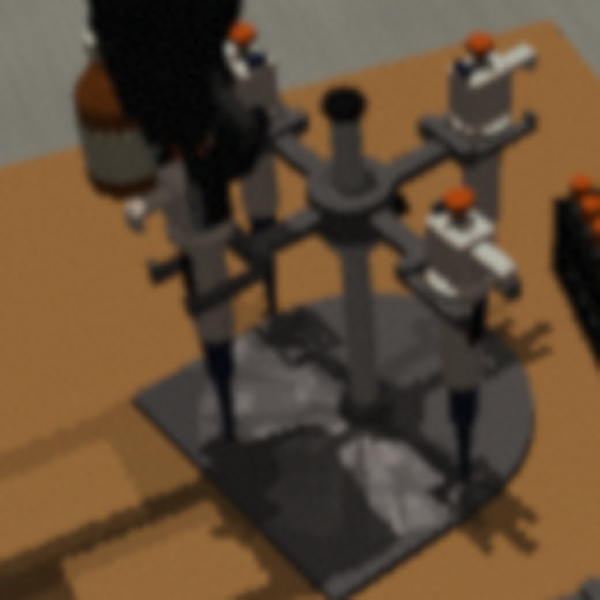

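The pipette stands in the fork (collar at about (205,235), above the prongs), and nothing else is disturbed. I lower in slow steps.

Request:
move_arm(
  steps=[
    [[0.0005,0,0.003],[0,0,0],20],
    [[0.0005,0,0.006],[0,0,0],20],
    [[0.0005,0,0.009],[0,0,0],20],
    [[0.0005,0,0.012],[0,0,0],20],
    [[0.0005,0,0.0145],[0,0,0],20],
    [[0.0005,0,0.0165],[0,0,0],20],
    [[0.0005,0,0.018],[0,0,0],20],
    [[0.0005,0,0.018],[0,0,0],20],
  ],
)

```text
time_s: 13.83
eef_pos: [0.4791, 0.1058, 0.2188]
ee_rot: [0.99, 0.143, -0.0, -0.0]
wrist_force: [-0.5, 0.8, -1.4]
gripper_width: 0.297
gripper_force: 30.6
```

Request:
move_arm(
  steps=[
    [[0,0,0.0005],[0,0,0],20],
    [[0,0,0.001],[0,0,0],20],
    [[0,0,0.0015],[0,0,0],20],
    [[0,0,0.002],[0,0,0],20],
    [[0,0,0.0025],[0,0,0],20],
    [[0,0,0.003],[0,0,0],20],
    [[0,0,0.0035],[0,0,0],20],
    [[0,0,0.0035],[0,0,0],20],
  ],
)

```text
time_s: 14.5
eef_pos: [0.4793, 0.1058, 0.2157]
ee_rot: [0.99, 0.143, -0.0, -0.0]
wrist_force: [1.2, 0.4, -2.4]
gripper_width: 0.302
gripper_force: 30.7
```

Request:
move_arm(
  steps=[
    [[0,0,0.0005],[0,0,0],20],
    [[0,0,0.001],[0,0,0],20],
    [[0,0,0.0015],[0,0,0],20],
    [[0,0,0.002],[0,0,0],20],
    [[0,0,0.0025],[0,0,0],20],
    [[0,0,0.003],[0,0,0],20],
    [[0,0,0.003],[0,0,0],20],
    [[0,0,0.003],[0,0,0],20],
  ],
)

```text
time_s: 15.17
eef_pos: [0.4793, 0.1058, 0.2128]
ee_rot: [0.99, 0.143, -0.0, -0.0]
wrist_force: [-0.4, -0.8, -1.2]
gripper_width: 0.299
gripper_force: 30.6
```

```bash
python3 -c "
from h import *
st()"
```

```text
t 15.17 tcp [0.4793 0.1058 0.2128] yaw_y -73.51 F [-0.43 -0.8  -1.16] w 0.299 g 30.6 q [ 0.1  -0.04  1.54  0.    1.64  1.38]
```

Request:
move_arm(
  steps=[
    [[0,0,0.0004],[0,0,0],20],
    [[0,0,0.0008],[0,0,0],20],
    [[0,0,0.0012],[0,0,0],20],
    [[0,0,0.0016],[0,0,0],20],
    [[0,0,0.002],[0,0,0],20],
    [[0,0,0.002],[0,0,0],20],
    [[0,0,0.002],[0,0,0],20],
    [[0,0,0.002],[0,0,0],20],
  ],
)

```text
time_s: 15.83
eef_pos: [0.4793, 0.1058, 0.2108]
ee_rot: [0.99, 0.143, 0.0, -0.0]
wrist_force: [-0.4, -0.6, -1.0]
gripper_width: 0.299
gripper_force: 30.6
```

```bash
python3 -c "
from h import *
st()"
```

```text
t 15.83 tcp [0.4793 0.1058 0.2108] yaw_y -73.51 F [-0.4  -0.64 -0.96] w 0.299 g 30.6 q [ 0.1  -0.04  1.54  0.    1.64  1.38]
```

Request:
move_arm(
  steps=[
    [[0,0,0.0004],[0,0,0],20],
    [[0,0,0.0008],[0,0,0],20],
    [[0,0,0.0012],[0,0,0],20],
    [[0,0,0.0016],[0,0,0],20],
    [[0,0,0.002],[0,0,0],20],
    [[0,0,0.002],[0,0,0],20],
    [[0,0,0.002],[0,0,0],20],
    [[0,0,0.002],[0,0,0],20],
  ],
)

```text
time_s: 16.5
eef_pos: [0.4793, 0.1058, 0.2088]
ee_rot: [0.99, 0.143, 0.0, -0.0]
wrist_force: [0.9, 0.3, -1.0]
gripper_width: 0.301
gripper_force: 30.6
```

Request:
move_arm(
  steps=[
    [[0,0,0.0003],[0,0,0],20],
    [[0,0,0.0006],[0,0,0],20],
    [[0,0,0.0009],[0,0,0],20],
    [[0,0,0.0012],[0,0,0],20],
    [[0,0,0.0015],[0,0,0],20],
    [[0,0,0.0015],[0,0,0],20],
    [[0,0,0.0015],[0,0,0],20],
    [[0,0,0.0015],[0,0,0],20],
  ],
)

```text
time_s: 17.17
eef_pos: [0.4793, 0.1058, 0.2073]
ee_rot: [0.99, 0.143, 0.0, -0.0]
wrist_force: [0.5, 0.1, -0.9]
gripper_width: 0.305
gripper_force: 30.6
```

Request:
move_arm(
  steps=[
    [[0,0,0.0003],[0,0,0],20],
    [[0,0,0.0006],[0,0,0],20],
    [[0,0,0.0009],[0,0,0],20],
    [[0,0,0.001],[0,0,0],20],
    [[0,0,0.001],[0,0,0],20],
    [[0,0,0.001],[0,0,0],20],
    [[0,0,0.001],[0,0,0],20],
    [[0,0,0.001],[0,0,0],20],
  ],
)

```text
time_s: 17.83
eef_pos: [0.4794, 0.1058, 0.2065]
ee_rot: [0.99, 0.143, 0.0, -0.0]
wrist_force: [-0.0, -0.3, 1.2]
gripper_width: 0.301
gripper_force: 30.9
```

Request:
move_arm(
  steps=[
    [[0,0,0.0002],[0,0,0],20],
    [[0,0,0.0003],[0,0,0],20],
    [[0,0,0.0003],[0,0,0],20],
    [[0,0,0.0003],[0,0,0],20],
    [[0,0,0.0003],[0,0,0],20],
    [[0,0,0.0003],[0,0,0],20],
    [[0,0,0.0003],[0,0,0],20],
    [[0,0,0.0003],[0,0,0],20],
  ],
)

```text
time_s: 18.5
eef_pos: [0.4794, 0.1058, 0.2062]
ee_rot: [0.99, 0.143, 0.0, -0.0]
wrist_force: [-1.6, 0.7, 2.9]
gripper_width: 0.3
gripper_force: 31.2
```

```bash
python3 -c "
from h import *
st()
a=[ctrl.read_camera('top') and 0 for _ in ()]
s=ctrl.observe();print(s['wrist_torque'].round(3))"
```

```text
t 18.5 tcp [0.4794 0.1058 0.2062] yaw_y -73.51 F [-1.61  0.65  2.93] w 0.3 g 31.2 q [ 0.1  -0.04  1.55  0.    1.63  1.38]
[-0.073  0.239 -0.015]
```

Request:
move_arm(
  steps=[
    [[0,0,0],[0,0,0],27],
    [[0,0,0],[0,0,0],31],
    [[0,0,0],[0,0,0],35],
    [[0,0,0],[0,0,0],40],
    [[0,0,0],[0,0,0],45],
    [[0,0,0],[0,0,0],50],
    [[0,0,0],[0,0,0],55],
    [[0,0,0],[0,0,0],60],
  ],
)

```text
time_s: 19.17
eef_pos: [0.4793, 0.1058, 0.206]
ee_rot: [0.99, 0.143, 0.0, -0.0]
wrist_force: [0.3, -0.7, -0.3]
gripper_width: 0.603
gripper_force: 0.0
```

Request:
move_arm(
  steps=[
    [[0,0,-0.002],[0,0,0],60],
    [[0,0,-0.006],[0,0,0],60],
    [[0,0,-0.014],[0,0,0],60],
    [[0,0,-0.024],[0,0,0],60],
    [[0,0,-0.036],[0,0,0],60],
    [[0,0,-0.052],[0,0,0],60],
    [[0,0,-0.07],[0,0,0],60],
    [[0,0,-0.09],[0,0,0],60],
  ],
)

```text
time_s: 19.83
eef_pos: [0.4792, 0.1058, 0.2978]
ee_rot: [0.99, 0.143, 0.0, -0.0]
wrist_force: [-0.5, -0.1, -0.9]
gripper_width: 0.598
gripper_force: 0.0
```

Request:
move_arm(
  steps=[
    [[0,0,-0.02],[0,0,0],60],
    [[-0.03,0.01,-0.03],[0,0,0],60],
    [[-0.06,0.04,-0.03],[0,0,0],60],
    [[-0.08,0.075,-0.03],[0,0,0],60],
    [[-0.09,0.11,-0.03],[0,0,0],60],
    [[-0.1,0.145,-0.03],[0,0,0],60],
    [[-0.1,0.17,-0.03],[0,0,0],60],
    [[-0.1,0.18,-0.03],[0,0,0],60],
  ],
)

```text
time_s: 20.5
eef_pos: [0.4347, -0.0983, 0.3274]
ee_rot: [0.99, 0.141, 0.001, 0.001]
wrist_force: [0.1, 0.5, 0.1]
gripper_width: 0.601
gripper_force: 0.0
```

```bash
python3 - <<'E'
from h import *
st()
P={}
for n in('top','side'):
    im=ctrl.read_camera(n);cv2.imwrite(f'pics/{n}9.png',im[:,:,::-1])
    h=cv2.cvtColor(im,cv2.COLOR_RGB2HSV)
    m=((h[...,0]<12)&(h[...,1]>185)&(h[...,2]>130)).astype('uint8')
    k,l,s,c=cv2.connectedComponentsWithStats(m)
    for i in range(1,k):
        if 6<s[i,4]<60:
            X=on(n,c[i],.254)[:2];v=X-[.5752,.1338]
            if np.hypot(*v)<.13: print(n,c[i].round(1),s[i,4],X.round(4),np.hypot(*v).round(4),np.degrees(np.arctan2(v[1],v[0])).round(1))
E
```

```text
t 20.5 tcp [ 0.4347 -0.0983  0.3274] yaw_y -73.76 F [0.08 0.51 0.06] w 0.601 g 0.0 q [-0.35 -0.15  1.41 -0.    1.88  0.94]
side [283.8 148.6] 9 [0.6701 0.1613] 0.0988 16.1
side [279.1 182.4] 17 [0.6027 0.0378] 0.0999 -74.0
```

```bash
python3 - <<'E'
from h import *
X=np.array([.4793,.1054,.252])
for n in('top','side'):
    im=cv2.imread(f'pics/{n}9.png').astype(float);u,v=pix(n,X).astype(int)
    w=im[v-14:v+15,u-14:u+15];s=w[...,2]-w[...,0];s=np.where((s>90)&(w[...,1]<.62*w[...,2]),s,0)
    ys,xs=np.nonzero(s)
    if len(xs):
        p=(u-14+np.average(xs,weights=s[ys,xs]),v-14+np.average(ys,weights=s[ys,xs]))
        q=on(n,p,.252)[:2];d=q-[.5752,.1338];print(n,(u,v),np.round(p,1),len(xs),xs.ptp() if hasattr(xs,'ptp') else np.ptp(xs),q.round(4),np.hypot(*d).round(4),np.degrees(np.arctan2(d[1],d[0])).round(1))
    else: print(n,'none')
E
```

```text
top (np.int64(256), np.int64(272)) [256.4 271.8] 29 5 [0.4802 0.1046] 0.0994 -162.9
side none
```

```bash
python3 -c "
from cell import ctrl
print(ctrl.finish_job())"
```

```text
the job is handed in; nothing more can be done
None
```

The empty cradle faces the front and the pipette hangs in it with its hook outwards, set down at about 4 N and then released; the job is handed in, but the judge's verdict was not shown, and my last check saw the pipette only from above.

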